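# Shut the packed lunch box and snap its clips under the rim

### The job

Close up the packed lunch box: push its open lid over until it lies shut, then with a fingertip fold each of the two clips on the front edge of the lid down over the rim and press it in against the box until its hook has snapped beneath the rim's lip and the clip stays flat against the front. Only push and press, lift nothing; leave the box about where it stands and do not disturb the salt shaker, spice jar and pepper mill.

Things in the scene. Friction and masses are not known exactly. Their poses are not given: they have to be found in the camera images.
- lunchbox: Steel lunch box, loose, about 2 kg (slides at about 16 N); 104 mm deep (x), 184 mm wide (y), rim top 60 mm high. Origin: centre of its underside. x runs from front to back (the front, with the clips, looks to -x), y to the left, z up. The rim stands 10 mm out of the front wall, to x = -64 mm; its round edge hangs down to z = 53.5 mm as the lip that the clips' hooks catch under.
- lid (a joint): Hinge of the white plastic lid, rad: 0 = shut on the rim, 1.57 = upright, 1.9 = stop. Axis along the box's y at x = +60, z = 62.5 mm. The lid reaches 122 mm from the axis, is 196 mm wide, 5 mm thick with a 3 mm raised panel (top at z = 67.5 mm when shut). Friction holds it while steeper than about 1 rad; lower down it sinks shut by itself.
- lid_edge (a point): Middle of the lid's front edge, at half its thickness (box frame with the lid shut: x = -62, y = 0, z = 62.5 mm). Axes of the lid: x from its front edge towards its hinge, z out of its upper (outer) face.
- clip_left (a joint): Hinge of the left clip (centre at box y = +58 mm) on the lid's front edge, rad: 0 = square to the lid, flat against the front, latched; 1.57 = in the lid's plane; 2.4 = stop. It stays where left. Lid shut, its hook meets the lip at about 0.75, is hardest to push (3 to 4 N square to its free edge) at 0.4 to 0.5, then snaps to below 0.05. Folded in too early, it blocks the lid.
- clip_right (a joint): The same for the right clip (centre at box y = -58 mm).
- clip_left_edge (a point): Middle of the free edge of the left clip, on its outer face; latched at box x = -68, y = +58, z = 37.5 mm. The clip is a grey plastic tab 38 mm wide and 2.5 mm thick, reaching 26 mm from its axis, which runs along the box's y at x = -64, z = 63.5 mm when the lid is shut.
- clip_right_edge (a point): The same for the right clip; latched at box x = -68, y = -58, z = 37.5 mm.
- salt_shaker: Glass salt shaker, 44 mm across, 90 mm tall, beside the box; leave it. Origin: centre of its underside.
- spice_b: Spice jar with red cap, 45 mm across, 106 mm tall, beside the box; leave it. Origin: centre of its underside.
- pepper_mill: Wooden pepper mill, 58 mm across, 170 mm tall, farther to the right; leave it. Origin: centre of its underside.

How it is judged:
By the outcome, as a careful person would: the job done as asked, in the order asked, and still so for the second after the job is handed in, with the robot touching nothing.
It also fails if it takes over 58 s, if anything falls off the work surface, if the arm or the gripper's body presses on something with over 40 N, if the wrist force passes 120 N, or if a joint passes its speed limit or range.

### The arm

A 7-joint arm with a two-finger parallel gripper is mounted at the origin on the work surface; the furniture and walls round the work are solid. World frame = base frame: x ahead of the robot, y to its left, z up, the work surface at z = 0. Lengths are in mm, angles in rad, forces in N, time in s.
With the tool pointing down it reaches from about 425 to 925 mm from the base axis. Payload 6.8 kg.
Tool frame: the origin (TCP) lies between the finger pads; the fingertips stand 8 mm ahead of it and the grasp point (between the pads) lies 11 mm behind it; z points along the fingers, y is the line along which they close (so a half turn about z gives the same grasp; the last joint's range is limited). The gripper opens to 88 mm and grips with 3 to 60 N. Pads are 20 mm wide; open, the fingers measure 115 mm over their backs; the gripper's body (75 mm by 178 mm) begins 61 mm behind the grasp point.
Start: joints at [1.133, 0.477, 0.022, 1.555, -0.011, 1.109, -0.083], TCP at [218.611, -638.637, 230.664] pointing down, gripper open.
Joint ranges: [-2.96, 2.96], [-0.34, 2.1], [-1.41, 1.46], [0.24, 2.44], [-1.37, 4.51], [0.17, 1.92], [-2.96, 2.96]. Speed limits (rad/s): [2.39, 2.39, 3.14, 3.14, 3.14, 3.14, 3.14].

### API

Orientations are given as a unit quaternion [w, x, y, z].
In Python, from station import robot, imaging, ticket gives the robot as it stands.
- The arm moves only by the tool step_arm, never from a script. Its argument "steps" is a list that holds one entry, the list of rows, each a list of 5 numbers: the finger opening in mm, from 0 to 87.8, then the shift along the tool's x, y, z in mm, then the turn about the tool's z in degrees. In form: [[[fingers, x, y, z, spin], ...]]. A call has 1 to 20 rows; each row shifts and turns the commanded pose from where the row before left it, along the tool's axes as they then stand; what a row does not reach is not made up. A row lasts 1/8 s, in which the tool goes at most 62.5 mm and 10.7 degrees, less where a joint would pass 70% of its speed; a pose out of reach is approached as far as the arm can. A call with a gripper value outside its range is refused whole. The fingers move at their own pace and stop on an object; the grip force is fixed at half the most. Time passes only in rows, so rows that do not move let the fingers close. It gives the time, the measured TCP pose, the force, the opening and the grip force at its end, in the units of the state.
- robot.read_state(): the state, without advancing time (a new reading comes with each control period).
- imaging.snapshot(name): name is "scene" or "side" or "wrist"; returns the picture (384x512x3 uint8, blue, green, red); there is no depth.
- imaging.get_calibration(name): a dict with "mtx" (3x3 intrinsics, pixels), "k1" (the pictures are not rectified: a ray, as slopes to the right and down, at radius r is drawn at 1 + k1 r^2 times it, then the intrinsics apply), "origin" and "attitude" of the camera in the world; the wrist camera has in their place "mount" (4x4, takes a point from camera to tool coordinates, whose origin is the TCP and whose axes are the flange's). Camera axes: x right, y down, z forward; pixel columns grow to the right and rows downward; lengths in mm; the calibration is good to about 2 mm. A picture is of the moment at which its call begins: read the wrist's pose just before it. get_calibration takes no time and is no camera call.
- ticket.hand_in(): hands the job in; it is judged then, once.
The state is a dict: "time": time; "qpos": joint angles; "dq": joint speeds; "effort": joint torques, N m; "tcp_pos": TCP position; "eef_rot": TCP orientation; "wrist_force": force on the tool from outside, world axes, zero at the start; "wrist_torque": the same for the moment, N m; "opening": opening from 0.0 (shut) to 1.0 (fully open); "grip_force": force on a finger pad.
Only numpy, scipy, OpenCV 4.12 (cv2) and the standard library are available. Lean on these libraries where they do the work, as an engineer would, in place of code of your own. Each camera call takes 0.05 s, during which the arm holds its last target. There are 200 camera calls.

## Working session

There is one attempt and no reset: what is moved stays moved. The work goes in short steps, Python scripts to look and compute and a tool call to move; the robot and the scene stay as the last step left them, time stands still between calls to the robot, and variables do not carry over. Pictures are saved under pics/ and viewed, at most 10 in all, crops included, and the job is handed in when it is done.

Besides the shell and the picture viewer there is one more tool, called after "Emit:" as a command line: name --argument value ..., lists and objects as JSON in quotes. step_arm: Moves the arm, as the interface text tells. Its arguments: {"type":"object","properties":{"steps":{"type":"array"}},"required":["steps"]}

```bash
mkdir -p pics; python3 - <<'E'
from station import robot, imaging
import cv2, numpy as np
s=robot.read_state(); print({k:np.round(v,3).tolist() for k,v in s.items()})
a=imaging.snapshot("scene");b=imaging.snapshot("side")
cv2.imwrite("pics/scene0.png",a);cv2.imwrite("pics/side0.png",b)
for n in("scene","side","wrist"):
  c=imaging.get_calibration(n);print(n,{k:np.round(v,4).tolist() for k,v in c.items()})
E
```

```text
{'time': 0.0, 'qpos': [1.133, 0.478, 0.022, 1.556, -0.012, 1.109, -0.083], 'dq': [0.0, -0.001, -0.002, -0.001, 0.0, 0.0, -0.001], 'effort': [0.001, -58.285, 1.535, -27.261, -0.054, 0.017, 0.0], 'tcp_pos': [218.394, -638.079, 229.719], 'eef_rot': [-0.001, 0.986, 0.164, -0.0], 'wrist_force': [-0.544, -0.038, -0.791], 'wrist_torque': [-0.008, -0.011, 0.016], 'grip_force': 0.0, 'opening': 1.0}
scene {'mtx': [[421.9087, 0.0, 252.635], [0.0, 421.9087, 191.5076], [0.0, 0.0, 1.0]], 'k1': 0.015, 'origin': [817.8996, -1057.8442, 623.8713], 'attitude': [-0.4742, 0.8614, 0.1596, -0.0871]}
side {'mtx': [[457.217, 0.0, 253.1802], [0.0, 457.217, 196.991], [0.0, 0.0, 1.0]], 'k1': -0.1165, 'origin': [37.6518, 545.2089, 702.3176], 'attitude': [0.1255, -0.2227, 0.8564, -0.4486]}
wrist {'mtx': [[297.6863, 0.0, 254.1281], [0.0, 297.6863, 195.6147], [0.0, 0.0, 1.0]], 'k1': 0.0168, 'mount': [[0.0007, -0.9674, -0.2531, 67.8938], [1.0, 0.0006, 0.0006, 0.4187], [-0.0005, -0.2531, 0.9674, -154.5065], [0.0, 0.0, 0.0, 1.0]]}
```

View pics/scene0.png

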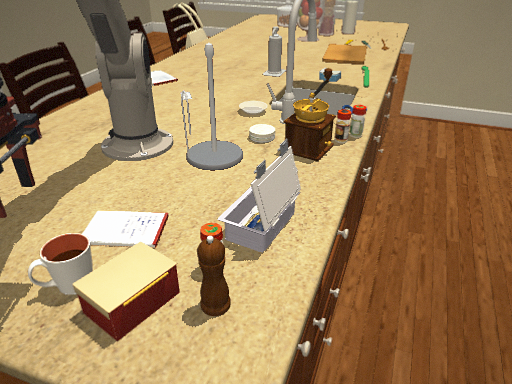

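View pics/side0.png

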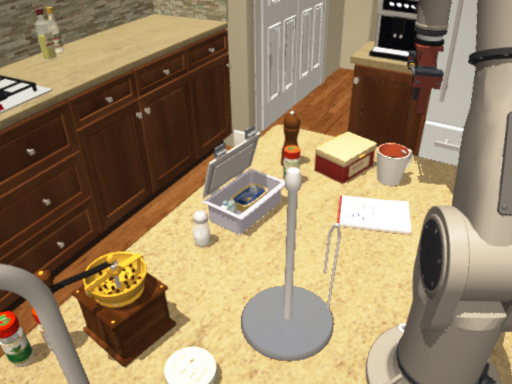

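Scene view: the open box is at about (260,210), with its lid upright and grey clips on the top edge at (257,165) and (284,143). The spice jar (210,240) and pepper mill (213,275) are nearer the camera. In the side view the box is at (243,195), the salt shaker at (201,228) and the jar's red cap at (291,155).

```bash
python3 - <<'E'
import cv2
a=cv2.imread("pics/scene0.png")[130:260,190:320];b=cv2.imread("pics/side0.png")[120:250,180:310]
a=cv2.resize(a,(520,520),interpolation=cv2.INTER_CUBIC);b=cv2.resize(b,(520,520),interpolation=cv2.INTER_CUBIC)
cv2.imwrite("pics/c1.png",a);cv2.imwrite("pics/c2.png",b)
E
```

```text
(no output)
```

View pics/c1.png

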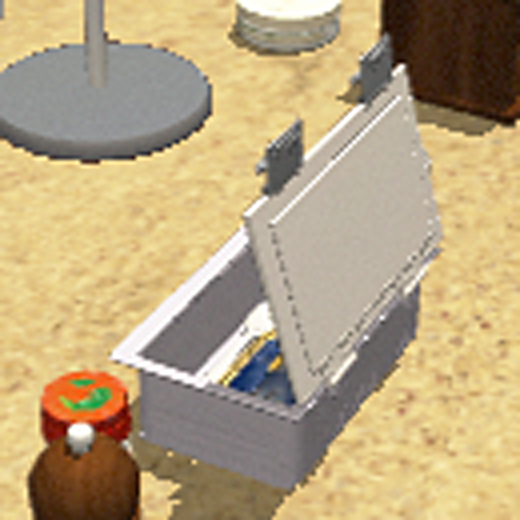

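View pics/c2.png

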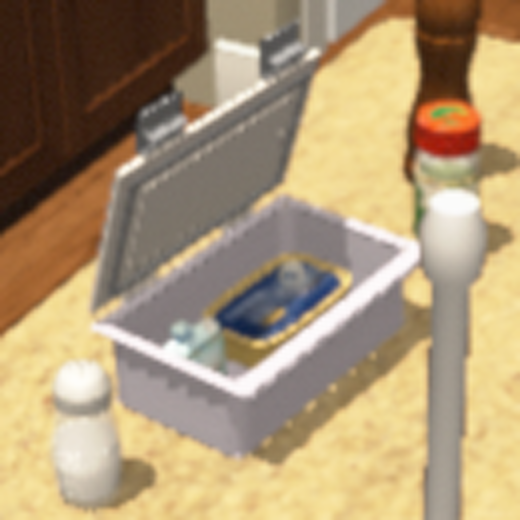

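The crops show the rim corners, the lid's front corners and the clips clearly. Next I cast rays at the rim height.

```bash
cat >h.py <<'E'
import numpy as np, cv2
from scipy.spatial.transform import Rotation as R
from station import robot, imaging
def quat(q): return R.from_quat(np.roll(q,-1))
def cam(n, st=None):
    c=imaging.get_calibration(n)
    if n=="wrist":
        M=np.array(c["mount"]); Rt=quat(st["eef_rot"]).as_matrix()
        return c, Rt@M[:3,:3], np.array(st["tcp_pos"])+Rt@M[:3,3]
    return c, quat(c["attitude"]).as_matrix(), np.array(c["origin"])
def ray(n,uv,st=None):
    c,A,o=cam(n,st); K=np.array(c["mtx"])
    p=cv2.undistortPoints(np.array([[uv]],float),K,np.array([c["k1"],0,0,0,0.]))[0,0]
    d=A@np.array([p[0],p[1],1]); return o,d/np.linalg.norm(d)
def onz(n,uv,z,st=None):
    o,d=ray(n,uv,st); return o+d*(z-o[2])/d[2]
def proj(n,P,st=None):
    c,A,o=cam(n,st); rv=cv2.Rodrigues(A.T)[0]
    return cv2.projectPoints(np.atleast_2d(np.array(P,float)),rv,-A.T@o,np.array(c["mtx"]),np.array([c["k1"],0,0,0,0.]))[0][:,0]
def tri(r1,r2):
    (a,d),(b,e)=r1,r2
    t=np.linalg.lstsq(np.c_[d,-e],b-a,rcond=None)[0]
    p,q=a+d*t[0],b+e*t[1]; return (p+q)/2,np.linalg.norm(p-q)
E
python3 - <<'E'
from h import *
S=lambda u,v:((u+.5)/4-.5+190,(v+.5)/4-.5+130)
D=lambda u,v:((u+.5)/4-.5+180,(v+.5)/4-.5+120)
np.set_printoptions(precision=1,suppress=True)
print("scene rim FR",onz("scene",S(113,357),60),"BR",onz("scene",S(298,414),60),"bFR",onz("scene",S(145,440),0),"bBR",onz("scene",S(292,488),0))
print("side rim FR",onz("side",D(420,250),60),"FL",onz("side",D(243,390),60),"BL",onz("side",D(95,328),60),"bFL",onz("side",D(241,455),0),"bBL",onz("side",D(122,405),0))
for n,a,b in(("lidR",(248,215),(318,55)),("lidL",(403,68),(118,172)),("clipRtip",(288,132),(282,35)),("clipLtip",(375,48),(158,103))):
  print(n,tri(ray("scene",S(*a)),ray("side",D(*b))))
print("salt base",onz("side",D(90,495),0),"cap scene",onz("scene",S(85,392),106),"cap side",onz("side",D(450,113),106),"salt cap",onz("side",D(80,370),88))
E
```

```text
scene rim FR [ 468.2 -362.7   60. ] BR [ 583.5 -374.2   60. ] bFR [ 483.3 -356.8    0. ] bBR [ 578.1 -366.3    0. ]
side rim FR [ 470.1 -361.8   60. ] FL [ 493.7 -177.    60. ] BL [ 606.2 -187.9   60. ] bFL [ 503.6 -187.5    0. ] bBL [ 595.6 -194.4    0. ]
lidR (array([ 552.2, -371.9,  177.3]), np.float64(2.8458864621156175))
lidL (array([ 579.1, -185.9,  179.3]), np.float64(2.1950776248840884))
clipRtip (array([ 558. , -333.9,  206.8]), np.float64(6.108598167716907))
clipLtip (array([ 572.9, -222.4,  207.9]), np.float64(0.5813376239335858))
salt base [ 563. -112.    0.] cap scene [ 496.2 -451.7  106. ] cap side [ 498.2 -462.2  106. ] salt cap [ 565.1 -117.4   88. ]
```

Emit:
step_arm --steps '[[[0,0,0,-2,-10.27],[0,0,0,-2,-10.27],[0,0,0,-2,-10.27],[0,0,0,-2,-10.27],[0,0,0,-2,-10.27],[0,0,0,-2,-10.27],[0,0,0,-2,-10.27],[0,0,0,-2,-10.27],[0,0,0,-2,-10.27],[0,0,0,-2,-10.27],[0,0,0,-2,-10.27],[0,0,0,-2,-10.27],[0,0,0,0,-10.27],[0,0,0,0,-10.27],[0,0,0,0,-10.27],[0,0,0,0,0]]]'

```text
time: 2.1
tcp_pos: [218.3, -638.5, 254.1]
eef_rot: [-0.0, 0.062, 0.998, 0.001]
wrist_force: [-0.2, 0.4, -0.3]
opening: 0.002
grip_force: 0.0
```

```bash
python3 - <<'E'
from h import *
np.set_printoptions(precision=2,suppress=True)
s=robot.read_state();Rt=quat(s["eef_rot"]).as_matrix();p=np.array(s["tcp_pos"]);print(s["time"],p,Rt[:,0],np.array(s["qpos"]))
print(Rt.T@(np.array([628,-286,250])-p))
S=lambda u,v:((u+.5)/4-.5+190,(v+.5)/4-.5+130)
print("mill top",onz("scene",S(80,437),168), "base", onz("scene",(215,308),0))
E
```

```text
2.1 [ 218.29 -638.46  254.07] [-0.99  0.12  0.  ] [ 1.52  0.51 -0.54  1.5   0.27  1.21  2.38]
[-362.57  400.79    4.44]
mill top [ 546.55 -553.72  168.  ] base [ 548.59 -554.6     0.  ]
```

Emit:
step_arm --steps '[[[0,-30,33.4,0,0],[0,-30,33.4,0,0],[0,-30,33.4,0,0],[0,-30,33.4,0,0],[0,-30,33.4,0,0],[0,-30,33.4,0,0],[0,-30,33.4,0,0],[0,-30,33.4,0,0],[0,-30,33.4,0,0],[0,-30,33.4,0,0],[0,-30,33.4,0,0],[0,-32,33.4,0,0],[0,0,0,0,0]]]'

```text
time: 3.72
tcp_pos: [629.7, -280.3, 254.4]
eef_rot: [0.0, 0.06, 0.998, 0.001]
wrist_force: [-0.2, -1.2, -0.5]
opening: 0.002
grip_force: 0.0
```

```bash
python3 - <<'E'
from h import *
s=robot.read_state();print(np.round(s["qpos"],2),s["tcp_pos"]);cv2.imwrite("pics/w1.png",imaging.snapshot("wrist"))
E
```

```text
[ 0.75  0.56 -0.64  1.46  0.34  1.24  1.52] [ 629.71768543 -280.31319628  254.41374789]
```

View pics/w1.png

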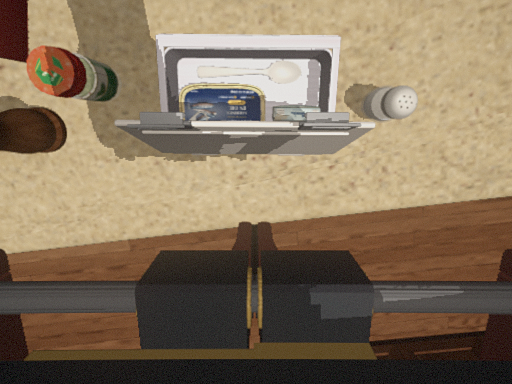

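The wrist picture shows the box from above: front rim corners at (158,37) and (340,37), lid edge-on at row ~124, closed fingertips at (255,240) behind the lid. Now I refine the pose from the front rim.

```bash
python3 - <<'E'
from h import *
np.set_printoptions(precision=1,suppress=True)
s=robot.read_state()
a=onz("wrist",(158.5,37),60,s);b=onz("wrist",(340,36.5),60,s)
d=(b-a)/np.linalg.norm(b-a);m=(a+b)/2;bx=np.array([d[1],-d[0],0]);O=m+64*bx
print(a,b,np.linalg.norm(b-a),"yaw",np.degrees(np.arctan2(bx[1],bx[0])),"O",O)
e1=onz("wrist",(117,123),178,s);e2=onz("wrist",(374,124.5),178,s)
for e in(e1,e2):print(e,(e-O)@bx,(e-O)@d)
Rt=quat(s["eef_rot"]).as_matrix();print(Rt.T@(O+85*bx-s["tcp_pos"]))
E
```

```text
[ 465.2 -365.7   60. ] [ 488.  -175.4   60. ] 191.73287356754378 yaw -6.829638422762556 O [ 540.2 -278.2   60. ]
[ 550.2 -378.1  178. ] 21.869392005234573 -98.02653217888371
[ 574.8 -186.7  178. ] 23.490377860661297 94.89472456275216
[  2.7  -5.6 194.2]
```

Emit:
step_arm --steps '[[[0,0,-2,24,0],[0,0,-2,24,0],[0,0,0,24,0],[0,0,0,24,0],[0,10,0,0,0],[0,10,0,0,0],[0,10,0,0,0],[0,6,0,0,0],[0,6,0,0,0],[0,6,0,0,0],[0,6,0,0,0],[0,6,0,0,0],[0,6,0,0,0],[0,6,0,0,0]]]'

```text
time: 5.52
tcp_pos: [554.7, -280.4, 158.6]
eef_rot: [-0.0, 0.062, 0.998, 0.0]
wrist_force: [1.0, -0.9, 1.0]
opening: 0.007
grip_force: 0.0
```

Emit:
step_arm --steps '[[[0,6,0,0,0],[0,6,0,0,0],[0,6,0,0,0],[0,6,0,1,0],[0,6,0,1,0],[0,6,0,1,0],[0,6,0,1,0],[0,6,0,1,0],[0,6,0,0,0],[0,6,0,0,0],[0,6,0,0,0],[0,0,0,0,0],[0,0,0,0,0],[0,0,0,0,0],[0,0,0,0,0]]]'

```text
time: 7.4
tcp_pos: [489.8, -272.3, 153.6]
eef_rot: [0.0, 0.061, 0.998, 0.0]
wrist_force: [0.2, 0.1, 0.3]
opening: 0.007
grip_force: 0.0
```

```bash
python3 - <<'E'
from h import *
w=imaging.snapshot("wrist");d=imaging.snapshot("side")[120:250,180:310]
c=np.hstack([cv2.resize(w,(480,360)),cv2.resize(d,(320,360),interpolation=cv2.INTER_CUBIC)])
cv2.imwrite("pics/w2.png",c);cv2.imwrite("pics/w2full.png",w)
E
```

```text
(no output)
```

View pics/w2.png

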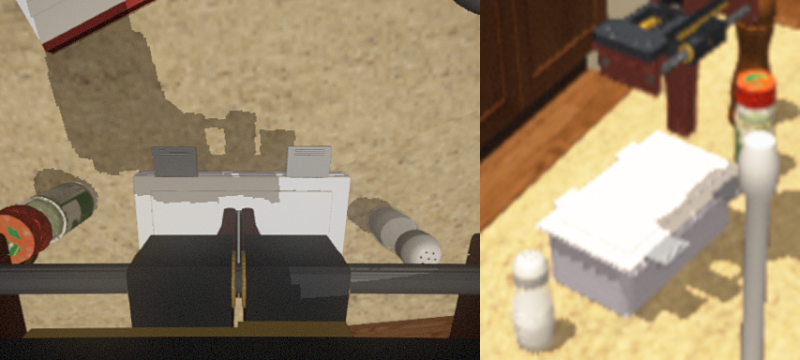

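The lid lies shut, and both clips stick out forward: the right one at wrist pixels ~(186,172), the left one at ~(329,172). Now I measure the clips' positions.

```bash
python3 - <<'E'
from h import *
np.set_printoptions(precision=1,suppress=True)
s=robot.read_state()
w=cv2.imread("pics/w2full.png")
k=1.0667
O=np.array([541.5,-278,0]);y=np.radians(-6.85);bx=np.array([np.cos(y),np.sin(y),0]);by=np.array([-bx[1],bx[0],0])
f=lambda P:(round((P-O)@bx,1),round((P-O)@by,1))
print("tcp",f(np.array(s["tcp_pos"])))
for n,u,z in(("lidFR",(134,178),65),("lidFL",(350,176),65),("cR",(151,149),66),("cR",(196,148),66),("cRbase",(175,177),66),("cL",(289,147),66),("cL",(331,147),66),("cLbase",(310,176),66)):
  P=onz("wrist",(u[0]*k,u[1]*k),z,s);print(n,P,f(P))
cv2.imwrite("pics/w2c.png",cv2.resize(w[140:205,130:390],None,fx=3,fy=3,interpolation=cv2.INTER_CUBIC))
E
```

```text
tcp (np.float64(-52.1), np.float64(-0.5))
lidFR [ 467.4 -364.4   65. ] (np.float64(-63.3), np.float64(-94.6))
lidFL [ 489.1 -172.6   65. ] (np.float64(-64.6), np.float64(98.4))
cR [ 443.6 -343.8   66. ] (np.float64(-89.4), np.float64(-77.0))
cR [ 447.5 -304.9   66. ] (np.float64(-90.2), np.float64(-38.0))
cRbase [ 470.7 -327.7   66. ] (np.float64(-64.3), np.float64(-57.7))
cL [ 456.4 -224.8   66. ] (np.float64(-90.8), np.float64(42.7))
cL [ 460.9 -188.7   66. ] (np.float64(-90.7), np.float64(79.0))
cLbase [ 484.5 -208.2   66. ] (np.float64(-64.9), np.float64(62.5))
```

View pics/w2c.png

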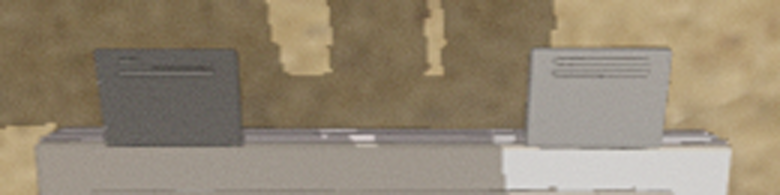

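Emit:
step_arm --steps '[[[0,11,15,0,0],[0,11,15,0,0],[0,10,15,10,0],[0,10,15,20,0],[0,0,0,24,0],[0,0,0,6,0],[0,0,0,6,0],[0,0,0,6,0],[0,0,0,5,0],[0,0,0,5,0],[0,0,0,5,0],[0,0,0,0,0]]]'

```text
time: 9.0
tcp_pos: [455.2, -207.6, 66.3]
eef_rot: [-0.0, 0.062, 0.998, 0.0]
wrist_force: [0.0, -0.1, 1.3]
opening: 0.003
grip_force: 0.0
```

```bash
python3 - <<'E'
from h import *
w=imaging.snapshot("wrist");cv2.imwrite("pics/w3.png",w)
E
```

```text
(no output)
```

View pics/w3.png

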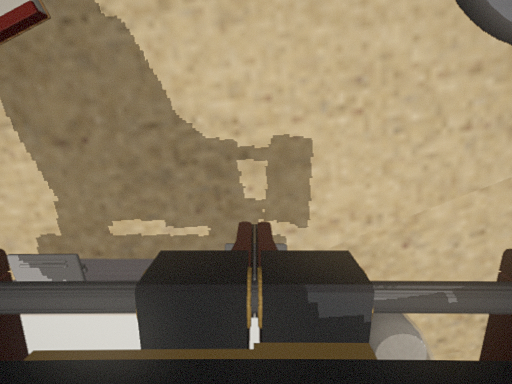

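The fingertip sits centred on the left clip, whose edges show at columns ~226 and 288, and is already folding it. I continue down past its edge and then press inward.

Emit:
step_arm --steps '[[[0,0,0,3,0],[0,0,0,3,0],[0,0,0,3,0],[0,0,0,3,0],[0,0,0,3,0],[0,0,0,3,0],[0,0,0,0,0]]]'

```text
time: 9.93
tcp_pos: [454.9, -207.6, 48.3]
eef_rot: [-0.0, 0.062, 0.998, 0.0]
wrist_force: [0.1, 0.3, -0.5]
opening: 0.002
grip_force: 0.4
```

Emit:
step_arm --steps '[[[0,0,0,4,0],[0,-2,0,3,0],[0,-2,0,0,0],[0,-2,0,0,0],[0,-2,0,0,0],[0,-2,0,0,0],[0,0,0,0,0]]]'

```text
time: 10.8
tcp_pos: [467.0, -209.0, 42.3]
eef_rot: [0.001, 0.061, 0.998, -0.0]
wrist_force: [-0.0, 0.3, -0.7]
opening: 0.001
grip_force: 0.0
```

Emit:
step_arm --steps '[[[0,-2,0,0,0],[0,-1,0,0,0],[0,-1,0,0,0],[0,-1,0,0,0],[0,0,0,0,0]]]'

```text
time: 11.42
tcp_pos: [468.3, -209.2, 41.2]
eef_rot: [-0.002, 0.062, 0.998, 0.0]
wrist_force: [-6.5, 0.9, 3.7]
opening: 0.002
grip_force: 2.9
```

Emit:
step_arm --steps '[[[0,-1,0,0,0],[0,0,0,0,0]]]'

```text
time: 11.68
tcp_pos: [468.4, -209.3, 41.0]
eef_rot: [-0.003, 0.062, 0.998, 0.0]
wrist_force: [-7.5, 2.5, 4.9]
opening: 0.004
grip_force: 4.1
```

```bash
python3 - <<'E'
from h import *
w=imaging.snapshot("wrist");d=imaging.snapshot("side")[150:250,200:310]
c=np.hstack([cv2.resize(w[190:300,160:360],(440,300),interpolation=cv2.INTER_CUBIC),cv2.resize(d,(330,300),interpolation=cv2.INTER_CUBIC)])
cv2.imwrite("pics/w4.png",c)
E
```

```text
(no output)
```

View pics/w4.png

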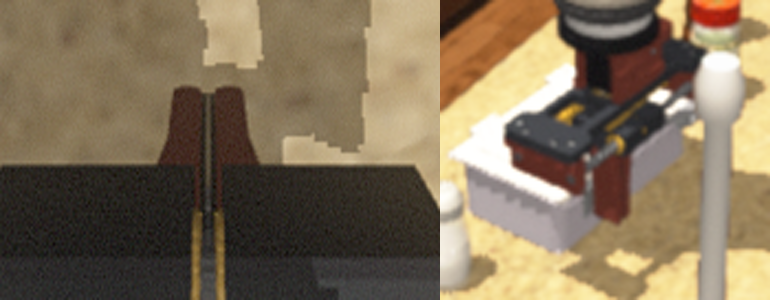

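The finger stopped hard after no force at ~1 mm before, which fits a clip that has already snapped in. I back away to look.

Emit:
step_arm --steps '[[[0,10,0,0,0],[0,20,0,0,0],[0,10,0,-30,0],[0,0,-20,-30,0],[0,10,-40,-27,0],[0,10,-58,0,0],[0,0,0,0,0]]]'

```text
time: 12.65
tcp_pos: [395.4, -324.5, 129.0]
eef_rot: [0.001, 0.066, 0.998, -0.001]
wrist_force: [-0.4, 0.2, -0.7]
opening: 0.002
grip_force: 0.0
```

```bash
python3 - <<'E'
from h import *
s=robot.read_state()
w=imaging.snapshot("wrist");d=imaging.snapshot("side")[150:250,200:310]
c=np.hstack([cv2.resize(w,(480,360)),cv2.resize(d,(320,360),interpolation=cv2.INTER_CUBIC)])
cv2.imwrite("pics/w5.png",c);cv2.imwrite("pics/w5full.png",w)
E
```

```text
(no output)
```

View pics/w5.png

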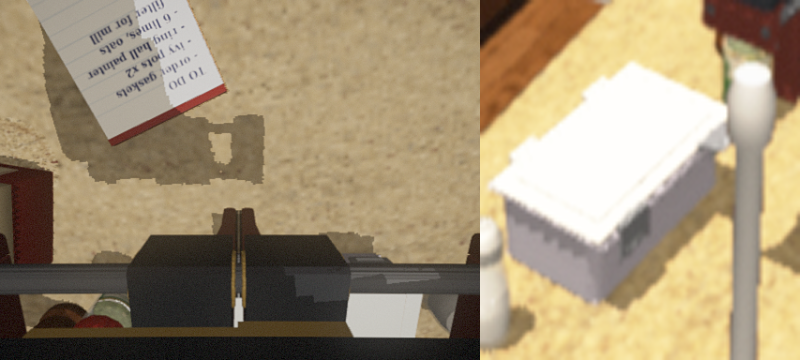

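The left clip shows as a dark patch lying flat on the front, at (633,228) in the side crop. I check this numerically and work out the move to the right clip.

```bash
cat >chk.py <<'E'
from h import *
np.set_printoptions(precision=1,suppress=True)
O=np.array([541.5,-278,0]);y=np.radians(-6.85);bx=np.array([np.cos(y),np.sin(y),0]);by=np.array([-bx[1],bx[0],0])
W=lambda p:O+p[0]*bx+p[1]*by+np.array([0,0,p[2]])
def box(P): P=np.array(P)-O;return np.array([P@bx,P@by,P[2]])
def clip(phi,yc):
    c,s=np.cos(phi),np.sin(phi); out=[]
    for r in(3,26):
        for dy in(-19,19): out.append(W((-64-4*c-r*s,yc+dy,63.5+4*s-r*c)))
    return out
E
python3 - <<'E'
from chk import *
s=robot.read_state();b=box(s["tcp_pos"]);print("box tcp",b)
R_=quat(s["eef_rot"]).as_matrix();print("shift",R_.T@(W((-94,-57.5,129))-s["tcp_pos"]))
d=imaging.snapshot("side")
for phi in(0,.45):
  print(phi,proj("side",clip(phi,59.5)).tolist())
g=cv2.cvtColor(d,cv2.COLOR_BGR2GRAY);print(g[200:232,232:266:2])
print("lid FL",proj("side",W((-62,98,65))),"FR",proj("side",W((-62,-98,65))))
E
```

```text
box tcp [-138.4  -58.6  128.7]
shift [-44.4   1.4  -0.3]
0 [[256.9417250779936, 207.13652008680523], [247.41229503541882, 214.85883099972918], [257.0404405675018, 214.81494685173655], [247.6289579496883, 222.617797954262]]
0.45 [[257.2383330615463, 206.574257475232], [247.70142919618112, 214.2952623400583], [260.67551605547766, 214.93856629723706], [251.27907023697162, 222.80194846773162]]
[[254 254 254 254 254 254 254 254 254 254 254 244 249 254 254 233 173]
 [254 254 254 254 254 254 254 254 254 254 252 248 254 254 249 216 177]
 [254 254 254 254 254 254 254 254 254 254 248 254 254 253 229 218 162]
 [254 254 254 254 254 254 254 254 254 250 252 254 254 238 205 187 134]
 [254 254 254 254 254 254 254 254 253 250 254 254 249 182 177 142 128]
 [254 254 254 254 254 254 254 254 248 254 254 251 224 177 152 122 126]
 [254 254 254 254 254 254 254 252 252 254 254 227 193 176 138 127 127]
 [251 254 254 254 254 254 253 252 254 253 246 193 147 132 128 126 128]
 [251 249 254 254 254 254 248 254 254 246 218 158 101 107 127 127 129]
 [254 249 253 254 254 251 251 254 254 222 187 113  89 109 128 128 12
[... 907 characters left out ...]
9 129 127 134 160]
 [161 161 158 141 139 131 129 127 122 127 128 126 132 130 133 134 197]
 [164 163 161 143 139 132 128 127 127 128 126 129 131 128 133 128 198]
 [164 164 160 143 139 131 128 127 130 126 120 131 128 130 134 131 198]
 [166 164 162 148 140 132 128 129 128 124 121 131 127 131 133 156 211]
 [165 165 163 154 140 132 128 129 126 119 123 132 129 126 132 193 214]
 [164 164 161 157 142 132 128 128 122 125 125 133 130 126 159 218 217]
 [162 164 161 156 143 131 129 124 122 134 133 133 133 156 205 223 212]
 [164 163 161 158 144 132 127 118 125 136 138 130 134 200 222 218 207]
 [161 166 162 158 146 132 121 119 126 133 136 129 155 221 221 214 211]]
lid FL [[240.2 216.5]] FR [[286.4 179.6]]
```

The patch's edges run vertical at columns 248 and 258, as for 0 rad, so the left clip is latched. Same sequence on the right.

Emit:
step_arm --steps '[[[0,-15,1,0,0],[0,-15,0,0,0],[0,-14,0,10,0],[0,0,0,22,0],[0,0,0,6,0],[0,0,0,6,0],[0,0,0,6,0],[0,0,0,5,0],[0,0,0,5,0],[0,0,0,5,0],[0,0,0,3,0],[0,0,0,3,0],[0,0,0,3,0],[0,0,0,3,0],[0,0,0,3,0],[0,0,0,3,0],[0,0,0,0,0]]]'

```text
time: 14.92
tcp_pos: [440.6, -323.6, 45.2]
eef_rot: [-0.0, 0.062, 0.998, 0.0]
wrist_force: [-1.6, -0.1, -0.3]
opening: 0.004
grip_force: 0.5
```

```bash
python3 - <<'E'
from chk import *
s=robot.read_state();print(box(s["tcp_pos"]))
E
```

```text
[-94.7 -57.3  45.2]
```

Emit:
step_arm --steps '[[[0,0,0,2,0],[0,-2,0,2,0],[0,-2,0,0,0],[0,-2,0,0,0],[0,-2,0,0,0],[0,-2,0,0,0],[0,-2,0,0,0],[0,0,0,0,0]]]'

```text
time: 15.92
tcp_pos: [453.3, -325.3, 41.9]
eef_rot: [0.0, 0.061, 0.998, -0.0]
wrist_force: [-1.2, 0.0, 1.3]
opening: 0.005
grip_force: 0.6
```

Emit:
step_arm --steps '[[[0,-1,0,0,0],[0,-1,0,0,0],[0,-1,0,0,0],[0,-1,0,0,0],[0,0,0,0,0]]]'

```text
time: 16.55
tcp_pos: [453.5, -325.4, 41.0]
eef_rot: [-0.003, 0.062, 0.998, 0.0]
wrist_force: [-10.3, 2.6, 6.4]
opening: 0.004
grip_force: 5.1
```

```bash
python3 - <<'E'
from chk import *
s=robot.read_state();print(box(s["tcp_pos"]))
E
```

```text
[-81.7 -57.6  41. ]
```

Emit:
step_arm --steps '[[[0,10,0,0,0],[0,20,0,0,0],[0,20,0,-30,0],[0,0,0,-40,0],[0,0,0,-50,0],[0,-30,-20,-30,0],[0,-30,-30,0,0],[0,-40,-30,0,0],[0,-40,-30,0,0],[0,0,0,0,0],[0,0,0,0,0]]]'

```text
time: 17.92
tcp_pos: [532.7, -445.2, 191.4]
eef_rot: [0.0, 0.061, 0.998, 0.0]
wrist_force: [-0.6, 0.4, 0.2]
opening: 0.009
grip_force: 0.0
```

```bash
python3 - <<'E'
from chk import *
s=robot.read_state();print(box(s["tcp_pos"]))
for phi in(0,.45):
  for yc in(59,-57.5): print(phi,yc,"side",np.round(proj("side",clip(phi,yc)),1).tolist(),"wrist",np.round(proj("wrist",clip(phi,yc),s),1).tolist())
d=cv2.cvtColor(imaging.snapshot("side"),cv2.COLOR_BGR2GRAY);print(d[178:206,266:296:2])
w=imaging.snapshot("wrist");cv2.imwrite("pics/w6.png",w);cv2.imwrite("pics/scene6.png",imaging.snapshot("scene"))
print("lid corners wrist",proj("wrist",[W((-62,98,65)),W((-62,-98,65)),W((60,98,65)),W((60,-98,65))],s))
_,m=cv2.threshold(cv2.cvtColor(w,cv2.COLOR_BGR2GRAY),212,255,0)
n,l,st,_=cv2.connectedComponentsWithStats(m);
for r in st[1:]:
  if r[4]>150:print(r)
E
```

```text
[  11.2 -167.1  191.4]
0 59 side [[257.1, 207.0], [247.5, 214.8], [257.2, 214.7], [247.8, 222.5]] wrist [[482.6, 105.3], [525.4, 104.9], [465.1, 106.3], [504.5, 105.9]]
0 -57.5 side [[283.7, 185.4], [275.4, 192.2], [283.5, 192.8], [275.3, 199.7]] wrist [[353.7, 106.3], [395.4, 106.0], [346.1, 107.1], [384.7, 106.9]]
0.45 59 side [[257.4, 206.5], [247.8, 214.2], [260.8, 214.8], [251.4, 222.7]] wrist [[484.5, 104.2], [527.7, 103.7], [470.4, 94.2], [510.8, 93.8]]
0.45 -57.5 side [[284.0, 184.9], [275.7, 191.6], [287.1, 192.8], [278.9, 199.7]] wrist [[354.5, 105.2], [396.6, 104.9], [348.4, 95.2], [387.9, 94.9]]
[[254 254 254 253 254 254 254 248 226 135 194 216 224 226 225]
 [254 254 254 254 254 254 254 254 251 219 194 214 221 223 220]
 [254 254 254 254 254 254 254 254 254 246 188 210 218 221 217]
 [254 254 254 254 254 254 252 254 254 248 181 205 215 218 215]
 [254 254 254 254 254 254 249 254 254 241 174 198 210 213 210]
 [254 254 254 254 254 251 253 254 253 208 167 190 201 206 202]
 [254 254 254 254 253 252 254 253 241 170 160 182 194 197 195]
 [254 254 254 254 248 254 253 246 198 147 15
[... 690 characters left out ...]
 173 132 144 151 149]
 [230 181 164 122 122  99 104 115 128 120 128 128 143 152 149]
 [205 165 137 124 119 104 115 125 127 112 128 127 144 151 149]
 [194 140 129 126 123 113 126 126 125 115 127 128 145 151 149]
 [165 126 125 125 127 123 127 125 127 120 119 129 146 153 149]
 [141 125 126 126 128 128 128 127 128 122 121 130 147 152 149]
 [128 126 127 128 128 127 127 131 126 125 125 131 146 152 149]
 [126 126 127 127 127 128 126 130 126 130 126 131 149 153 148]
 [126 127 127 128 129 128 119 125 128 131 122 132 149 154 149]
 [125 128 128 127 126 124 117 124 133 131 122 133 149 153 150]]
lid corners wrist [[551.3 111.4]
 [330.9 113.2]
 [519.9 238.3]
 [323.2 238.2]]
[  326   111   156   122 13621]
```

Right clip: vertical edges at columns ~275 and 283, matching 0 rad. A last check on the bystanders, then hand-in.

```bash
python3 - <<'E'
from chk import *
from station import ticket
a=cv2.imread("pics/side0.png").astype(int);b=imaging.snapshot("side").astype(int)
for n,(u0,u1,v0,v1) in dict(salt=(192,213,209,247),cap=(283,301,145,160)).items():
  print(n,abs(a-b)[v0:v1,u0:u1].mean())
a=cv2.imread("pics/scene0.png").astype(int);b=cv2.imread("pics/scene6.png").astype(int)
print("mill",abs(a-b)[260:312,202:228].mean())
print(robot.read_state()["wrist_force"]); print(ticket.hand_in())
E
```

```text
salt 2.733500417710944
cap 16.04320987654321
mill 7.988165680473373
[ 0.3 -1.1  0.1]
the job is handed in; nothing more can be done
None
```

The lid is shut and both clips measure flat and latched in the side camera. The box stayed in place to within a millimetre or two, and the job was handed in at about 18 s. The arm never touched the salt shaker, jar or mill, though before/after picture differences were small only for the shaker; the jar cap and mill differed more, possibly because the arm stood over them, and I did not check further.

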